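Load a vial carrier under the sprung hood of a vial cooler

TASK

Load the six-vial carrier into the vial cooler: press the black thumb bar down with one fingertip and keep it down so that the spring-closed amber hood stands wide open, and meanwhile push the carrier by its upright tab with the other fingertip, along the channel, until it is fully home against the back stop; then let the hood spring shut over the vials. Only push the carrier, never lift or tip it; do not let the hood bear on it, and leave the things around it where they stand.

Things in the scene. Friction and masses are not known exactly. Their poses are not given: they have to be found in the camera images.
- cooler: vial cooler, blue-grey base 222 x 124 mm, white cold head, fixed to the bench, somewhat turned. x points along its channel, from the open front end to the cold head at the back; y left, z up. Origin: bench height, on the channel's centre line, under the hood's front apron (the entry). Base spans x -142 to +80, y -33 to +91 mm; the head (x 64 to 82) is 58 mm high
- stop (a point): middle of the back stop's face at the channel's end, on the deck: cooler x +60, y 0 mm. The deck, on which the carrier slides, is 10 mm above the bench. Two rails 8 mm high and 46 mm apart line the channel from x -135 mm to the stop
- axle (a point): on the axle of hood and thumb bar (steel, 8 mm thick, along the cooler's x) at the entry: cooler x 0, y +48 mm, 30 mm above the bench. Its two grey bearing blocks, at x -130 and -18 mm, are 18 mm wide and reach 39 mm above the bench
- hood (a joint): amber clear hood, axle and bar: one sprung part. 0 = shut; grows as the hood's right side swings up; stop at 1.12 rad. Springs shut in about 0.5 s; 8 N on the bar holds it open. Shut: cooler x 0 to 61, y -30 to +35, top 56 mm, apron down to 19 mm above the bench: only the carrier's tongue fits under. The carrier passes freely over 0.87 rad; the raised hood is at most 112 mm high
- thumb_bar (a point): on the black thumb bar's upper face, at mid-length, 28 mm out from the axle. Bar: along the cooler's x from -144 to -38 mm, on the left of the axle, 11 to 38 mm out from it, 4 mm thick. Shut it slopes up outward at 40 deg (this point 50 mm above the bench, cooler y +68); at the stop it slopes down at 24 deg (20 mm, y +74). Press anywhere along it
- bar_end (a point): on the thumb bar's upper face, 28 mm out from the axle, 6 mm from the bar's front end (cooler x -138 mm); moves with the bar. A flat fingertip resting on the bar 19 to 33 mm out from the axle stands 24 mm above the bench at the stop, 28 mm at 0.9 rad, and may slide along the bar
- carrier: six-vial carrier, loose, 0.2 kg: aluminium block 52 long (x) x 42 x 20 mm, six vials in it (tops 37 mm above its underside), a tongue 5 mm thick, 30 mm wide, toward the front end, with an upright tab. Origin: under the block's centre; x as the cooler's. Starts in the channel, block 6 to 24 mm short of the entry. Fully home, block at the stop: origin at cooler x +34 mm
- tab (a point): middle of the near face of the carrier's upright tab, to be pushed toward the cooler's +x: 68 mm behind the carrier's origin, 20 mm above its underside. The tab is 34 mm wide, 4 mm thick and reaches from the deck to 30 mm above it
- waste_bottle: bottle with a red cap, 56 mm across, 108 mm high, loose; bystander to the right. Origin: centre of its underside
- septa_jar: small jar with a green lid, 45 mm across, 45 mm high, loose; bystander to the right. Origin: centre of its underside
- spare_vial_rack: empty blue vial rack, 53 x 108 x 22 mm, loose; bystander to the left of the cooler. Origin: centre of its underside
- marker: white marker with a black cap, 17 x 128 x 19 mm, lying loose to the right; bystander. Origin: under its middle
- tweezers: steel tweezers, 14 x 122 x 8 mm, lying loose to the left; bystander. Origin: under their middle

How it is judged:
On the way, in this order (a step that is already met when the one before it is completed fails the run):
1. a finger holds the hood wide open (over 0.87 rad) by pressing it, the carrier still in front of the hood (value of joint hood above 0.87 rad and contact force between the fingers and hood above 0.5 N and x of carrier in the frame of cooler below -0.02 m), for 0.2 s.
2. the carrier is fully home (within 4 mm of the back stop) while a finger still holds the hood wide open (value of joint hood above 0.87 rad and contact force between the fingers and hood above 0.5 N and x of carrier in the frame of cooler above 0.03 m and z of carrier in the frame of cooler below 0.014 m), for 0.2 s.
At the end, for the whole second after the job is handed in: The carrier lies flat on the deck and at rest, fully home within 4 mm of the back stop, and the hood is shut over it (under 0.06 rad) without touching it (x of carrier in the frame of cooler above 0.03 m and z of carrier in the frame of cooler below 0.014 m and value of joint hood below 0.06 rad and angle between carrier's own z axis and vertical below 0.06 rad and linear speed of carrier below 0.02 m/s and contact force between hood and carrier below 0.5 N).
It fails at once if the carrier is lifted (8 mm off the deck) or tipped (over 0.2 rad) (z of carrier in the frame of cooler above 0.018 m or angle between carrier's own z axis and vertical above 0.2 rad).
It fails at once if the hood bears on the carrier (over 4 N) (contact force between hood and carrier above 4 N).
It fails at once if a bystander is moved (over 15 mm) (distance of any of waste_bottle, septa_jar, spare_vial_rack, marker, tweezers from where it was at the start of the episode above 0.015 m).
It also fails if it takes over 48 s, if anything falls off the work surface, if the arm or the gripper's body presses on something with over 40 N, if the wrist force passes 120 N, or if a joint passes its speed limit or range.

ROBOT

A 6-joint arm with a two-finger parallel gripper is mounted at the origin on a cart in front of the work surface, level with it; the furniture and walls round the work are solid. World frame = base frame: x ahead of the robot, y to its left, z up, the work surface at z = 0. Lengths are in m, angles in rad, forces in N, time in s.
With the tool pointing down it reaches from about 0.375 to 0.9 m from the base axis. Payload 3.1 kg.
Tool frame: the origin (TCP) lies midway between the tips of the shut fingers; the grasp point (between the pads) lies 19 mm behind it; x points along the fingers, z is the direction in which the jaws open and shut, and the axes are right-handed (so a half turn about x gives the same grasp; the last joint's range is limited). The gripper opens to 85 mm and grips with 20 to 120 N. Pads are 22 mm wide; open, the fingers measure 114 mm over their backs; the gripper's body (76 mm by 85 mm) begins 54 mm behind the grasp point. The pads swing forward as they close: fully open they stand 13 mm farther back than shut.
Start: joints at [0.945, 0.527, 1.433, -0, 1.181, -0.178], TCP at [0.271, 0.563, 0.231] pointing down, gripper open.
Joint ranges: [-3.08, 3.08], [-0.75, 2.2], [0.22, 2.44], [-1.43, 4.57], [0, 2.65], [-2.85, 2.85]. Speed limits (rad/s): [2.79, 2.79, 3.14, 3.14, 3.14, 3.14].

INTERFACE

Orientations are given as a unit quaternion [x, y, z, w].
In Python, from station import telemetry, optics, manip gives the robot as it stands.
- The arm moves only by the tool step_arm, never from a script. Its argument "commands" is a list of rows, each a list of 4 numbers: the shift along the tool's x, y, z in m, then the turn about the tool's x in rad. A call has 1 to 8 rows; each row is the pose to reach, as a shift and turn from the pose measured when the call began, along the tool's axes at that moment; what a row does not reach only later rows make up. A row lasts 1/12 s, in which the tool goes at most 41.7 mm and 7.16 degrees, less where a joint would pass 70% of its speed; a pose out of reach is approached as far as the arm can. A call with a gripper value outside its range is refused whole. "jaw" is the finger opening in m, from 0 to 0.0854, set as the call begins (left out, the last holds). The fingers move at their own pace and stop on an object; "grip_force" is the grip in N (left out, the last holds). Time passes only in rows, so rows that repeat a pose let the fingers close. It gives the time, the measured TCP pose, the force and the opening at its end, in the units of the state.
- telemetry.sense(): the state, without advancing time (a new reading comes with each control period).
- optics.snapshot(name): name is "scene" or "side" or "wrist"; returns the picture (480x640x3 uint8, red, green, blue); there is no depth.
- optics.camera_params(name): a dict with "mtx" (3x3 intrinsics, pixels), "origin" and "attitude" of the camera in the world. Camera axes: x right, y down, z forward; pixel columns grow to the right and rows downward; lengths in m; the calibration is good to about 2 mm. The wrist camera is an equidistant fisheye: a pixel r from the principal point sees the ray r / f radians off the axis. A picture is of the moment at which its call begins: read the wrist's pose just before it. camera_params takes no time and is no camera call; for the wrist camera it gives the pose at the moment of the call.
- manip.sign_off(): hands the job in, once; it reports no verdict.
The state is a dict: "t": time; "q": joint angles; "qd": joint speeds; "tau": joint torques, N m; "tcp_pos": TCP position; "tool_rot": TCP orientation; "force": force on the tool from outside, world axes, zero at the start; "ft_torque": the same for the moment, N m; "finger_gap": opening from 0.0 (shut) to 1.0 (fully open).
Only numpy, scipy, OpenCV 4.12 (cv2) and the standard library are available. Lean on these libraries where they do the work, as an engineer would, in place of code of your own. Each camera call takes 0.05 s, during which the arm holds its last target.

## Working session

There is one attempt and no reset: what is moved stays moved. The work goes in short steps, Python scripts to look and compute and a tool call to move; the robot and the scene stay as the last step left them, time stands still between calls to the robot, and variables do not carry over. Pictures are saved under pics/ and viewed, and the job is handed in when it is done.

Besides the shell and the picture viewer there is one more tool, called after "Emit:" as name([rows], argument=value, ...), one row to a line, values as JSON. step_arm: Moves the arm, as the interface text tells. Its arguments: {"type":"object","properties":{"commands":{"type":"array","items":{"type":"array","items":{"type":"number"}}},"jaw":{"type":"number"},"grip_force":{"type":"number"}},"required":["commands"]}

```bash
mkdir -p pics; ls; python3 - <<'E'
from station import telemetry, optics, manip
import cv2
print(telemetry.sense())
for n in ("scene","side","wrist"):
    p=optics.camera_params(n); print(n,p)
    im=optics.snapshot(n); cv2.imwrite(f"pics/{n}0.png",im[:,:,::-1])
E
```

```text
pics
{'t': 0.0, 'q': array([ 9.44490346e-01,  5.28446525e-01,  1.43392396e+00,  5.49590426e-06,
        1.18138840e+00, -1.78521597e-01]), 'qd': array([-0.00024295, -0.00095652, -0.00089971, -0.00066095, -0.00052836,
       -0.00213685]), 'tau': array([ 5.99161904e-04, -4.42357421e+01, -1.78021377e+01, -2.63616776e-04,
        8.35531944e-03,  1.00362760e-05]), 'tcp_pos': array([0.27015922, 0.56279237, 0.23033879]), 'tool_rot': array([-0.37679085,  0.59924461,  0.37622178,  0.59782248]), 'force': array([ 0.08391697, -0.66752924, -0.6687468 ]), 'ft_torque': array([ 0.02277575,  0.0009742 , -0.01330535]), 'finger_gap': 0.9982947835343656}
scene {'mtx': array([[453.0585267 ,   0.        , 321.26342445],
       [  0.        , 453.0585267 , 232.50990492],
       [  0.        ,   0.        ,   1.        ]]), 'origin': array([ 0.2814518 , -0.46817292,  0.92358834]), 'attitude': array([ 0.93009424, -0.25015251,  0.0774453 , -0.2575862 ])}
side {'mtx': array([[579.18938952,   0.        , 313.99673212],
       [  0.        , 579.18938952, 242.87963692],
       [  0.        ,   0.        ,   1.        ]]), 'origin': array([ 0.44804265, -0.79674921,  0.62606664]), 'attitude': array([ 0.89188021, -0.04628897,  0.02984678, -0.44890554])}
wrist {'mtx': array([[371.64829954,   0.        , 319.50052362],
       [  0.        , 371.64829954, 234.6599826 ],
       [  0.        ,   0.        ,   1.        ]]), 'origin': array([0.20110599, 0.59587559, 0.37354454]), 'attitude': array([0.83615848, 0.52685291, 0.08058482, 0.12950323])}
```

View pics/scene0.png

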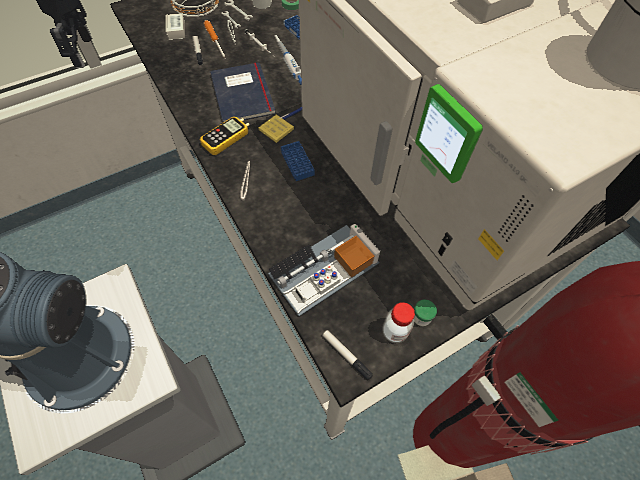

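View pics/side0.png

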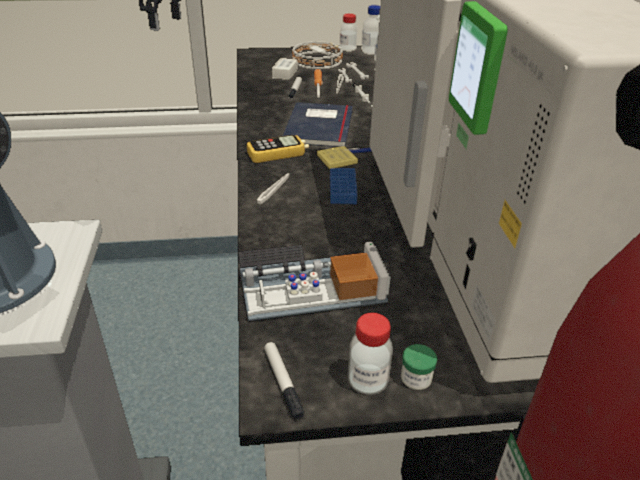

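View pics/wrist0.png

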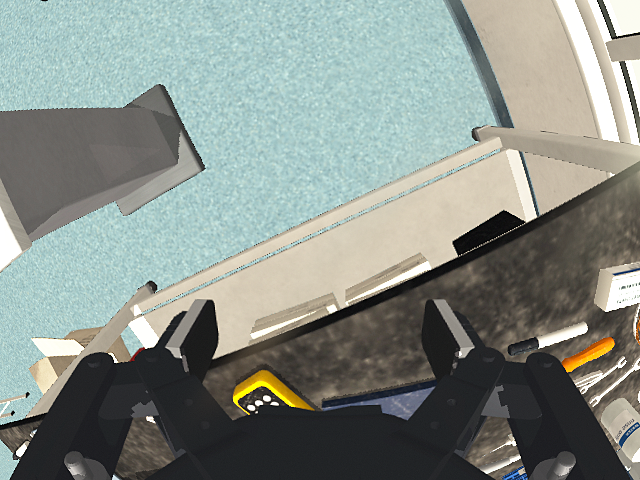

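```bash
python3 - <<'E'
import cv2
a=cv2.imread("pics/scene0.png")[215:325,260:395]; cv2.imwrite("pics/sc_c.png",cv2.resize(a,None,fx=5.9,fy=5.4,interpolation=cv2.INTER_CUBIC) if 0 else cv2.resize(a,None,fx=5,fy=5,interpolation=cv2.INTER_CUBIC))
b=cv2.imread("pics/side0.png")[235:325,230:395]; cv2.imwrite("pics/si_c.png",cv2.resize(b,None,fx=4.8,fy=4.8,interpolation=cv2.INTER_CUBIC) if 0 else cv2.resize(b,(800,436),interpolation=cv2.INTER_CUBIC))
E
```

```text
(no output)
```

View pics/sc_c.png

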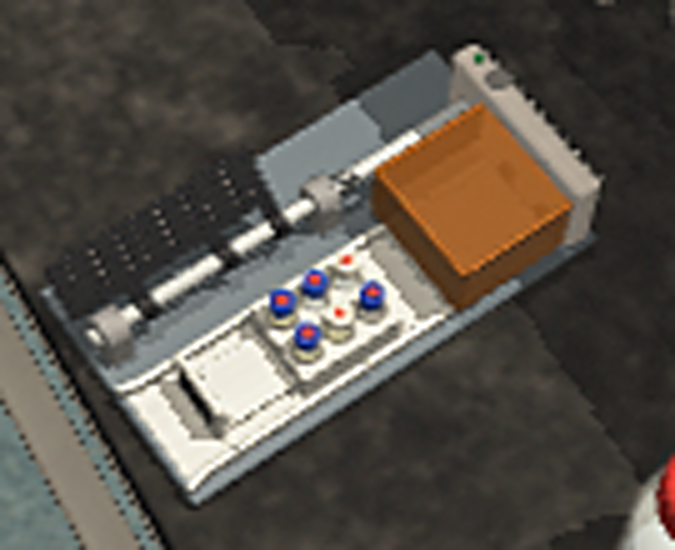

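View pics/si_c.png

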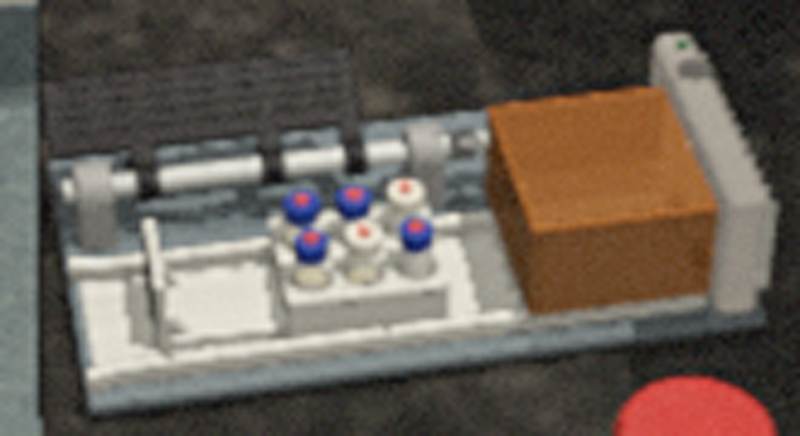

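```bash
cat > h.py <<'E'
import numpy as np
from scipy.spatial.transform import Rotation as R
from scipy.optimize import least_squares
from station import telemetry, optics, manip
def cam(n):
    p=optics.camera_params(n); return p['mtx'],np.array(p['origin']),R.from_quat(p['attitude']).as_matrix()
C={n:cam(n) for n in("scene","side")}
def proj(n,P):
    K,o,A=C[n]; c=(np.asarray(P)-o)@A; u=c@K.T; return u[...,:2]/u[...,2:]
def ray_z(n,uv,z):
    K,o,A=C[n]; d=A@np.linalg.inv(K)@np.array([uv[0],uv[1],1.]); return o+d*(z-o[2])/d[2]
S=lambda u,v:(260+u/5,215+v/5)
D=lambda u,v:(230+u/4.848,235+v/4.848)
def cw(p,P):
    P=np.asarray(P)/1000.; c,s=np.cos(p[2]),np.sin(p[2])
    return np.stack([p[0]+c*P[...,0]-s*P[...,1],p[1]+s*P[...,0]+c*P[...,1],P[...,2]],-1)
E
cat > fit.py <<'E'
from h import *
sc=[((-142,-33,0),(195,507)),((80,-33,0),(597,243)),((0,-30,56),(462,275)),((0,35,56),(377,172)),((61,-30,56),(572,208)),((61,35,56),(485,107)),((-144,75.8,56),(45,292))]
si=[((-142,-33,0),(92,412)),((80,-33,0),(765,325)),((0,-30,56),(535,230)),((0,35,56),(488,107)),((61,-30,56),(717,207)),((61,35,56),(662,88)),((-144,75.8,56),(45,82))]
def res(p):
    r=[]
    for n,L,f in(("scene",sc,S),("side",si,D)):
        r.append(proj(n,cw(p,[a for a,_ in L]))-np.array([f(*b) for _,b in L]))
    return np.concatenate(r)
s=least_squares(lambda p:res(p).ravel(),[0.5,-0.05,0],loss='soft_l1')
print(s.x,np.degrees(s.x[2]));print(res(s.x).round(1).tolist())
for n,L,f in(("scene",sc,S),("side",si,D)):
    s1=least_squares(lambda p:(proj(n,cw(p,[a for a,_ in L]))-np.array([f(*b) for _,b in L])).ravel(),s.x,loss='soft_l1');print(n,s1.x)
np.save("pose.npy",s.x)
p=s.x
# tab top centre z40 ; scene crop left tab bits, side
for n,f,pts in(("scene",S,[(178,360),(222,418)]),("side",D,[(149,220),(162,300)])):
    for q in pts:
        w=ray_z(n,f(*q),0.040); d=w-cw(p,(0,0,0)); c,s_=np.cos(p[2]),np.sin(p[2])
        print(n,q,'cooler mm',1000*np.array([c*d[0]+s_*d[1],-s_*d[0]+c*d[1]]))
E
python3 fit.py
```

```text
[ 0.56485577 -0.10677667  0.0919734 ] 5.269687878203004
[[-0.3, 1.5], [-0.4, 0.9], [-0.1, 0.8], [-1.2, -0.4], [0.1, -0.4], [-0.8, -1.2], [-0.5, -4.1], [0.1, 3.1], [0.5, 2.5], [0.0, 0.1], [0.2, -0.4], [1.2, 0.1], [1.0, -0.8], [-0.9, -0.3]]
scene [ 0.56550283 -0.10755399  0.0963735 ]
side [ 0.56449357 -0.10579585  0.08717986]
scene (178, 360) cooler mm [-116.21755956   14.6955623 ]
scene (222, 418) cooler mm [-115.95856626  -17.8870083 ]
side (149, 220) cooler mm [-115.9782269    16.54435919]
side (162, 300) cooler mm [-116.92150158  -22.39989674]
```

```bash
cat > plan.py <<'E'
from h import *
import sys
def plan(cx,cy,z,flip):
    p=np.load("pose.npy"); s=telemetry.sense(); M=R.from_quat(s['tool_rot']).as_matrix()
    tgt=cw(p,(cx,cy,0)); tgt[2]=z
    d=M.T@(tgt-s['tcp_pos'])
    yv=np.array([-np.sin(p[2]),np.cos(p[2]),0])*flip
    zt=M.T@yv; ang=np.arctan2(-zt[1],zt[2])   # turn about tool x mapping z-> zt
    cur=M.T@(s['tcp_pos']-cw(p,(0,0,0)))
    w=s['tcp_pos']-cw(p,(0,0,0)); c,sn=np.cos(p[2]),np.sin(p[2])
    print('t',round(s['t'],2),'tcp cooler mm',(1000*np.array([c*w[0]+sn*w[1],-sn*w[0]+c*w[1],w[2]])).round(1),'shift',d.round(4),'turn',round(ang,4),'deg',np.degrees(ang).round(1),'F',np.round(s['force'],1),'gap',round(s['finger_gap'],3),'q',s['q'].round(2))
    print('tool axes cols\n',M.round(3))
if __name__=="__main__":
    a=[float(x) for x in sys.argv[1:]]; plan(*a)
E
python3 plan.py -134 37 0.15 1;python3 plan.py -134 37 0.15 -1
```

```text
t 0.15 tcp cooler mm [-231.8  693.9  230.5] shift [ 0.0813 -0.4216 -0.5131] turn -0.5398 deg -30.9 F [-0.4 -0.6  0.7] gap 0.998 q [ 0.94  0.53  1.43  0.    1.18 -0.18]
tool axes cols
 [[-0.001 -0.901  0.433]
 [-0.001  0.433  0.901]
 [-1.     0.    -0.002]]
t 0.15 tcp cooler mm [-231.8  693.9  230.5] shift [ 0.0813 -0.4216 -0.5131] turn 2.6018 deg 149.1 F [-0.4 -0.6  0.7] gap 0.998 q [ 0.94  0.53  1.43  0.    1.18 -0.18]
tool axes cols
 [[-0.001 -0.901  0.433]
 [-0.001  0.433  0.901]
 [-1.     0.    -0.002]]
```

Emit:
step_arm([
  [0,-0.42,-0.51,-0.54],
  [0,-0.42,-0.51,-0.54],
  [0,-0.42,-0.51,-0.54],
  [0,-0.42,-0.51,-0.54],
  [0,-0.42,-0.51,-0.54],
  [0,-0.42,-0.51,-0.54],
  [0,-0.42,-0.51,-0.54],
  [0,-0.42,-0.51,-0.54],
], jaw=0.06)

```text
t: 0.82
tcp_pos: [0.3488, 0.2424, 0.2313]
tool_rot: [0.523, -0.477, -0.523, -0.476]
force: [0.6, -0.6, 0.0]
finger_gap: 0.703
```

```bash
python3 plan.py -134 37 0.15 1
```

```text
t 0.82 tcp cooler mm [-183.   367.6  231.3] shift [ 0.0817 -0.0488 -0.3305] turn 0.001 deg 0.1 F [ 0.6 -0.6  0. ] gap 0.703 q [ 0.34  0.26  1.91 -0.    0.98 -1.32]
tool axes cols
 [[-0.001 -0.996 -0.093]
 [-0.001 -0.093  0.996]
 [-1.     0.001 -0.001]]
```

Emit:
step_arm([
  [0.03,-0.05,-0.33,0],
  [0.03,-0.05,-0.33,0],
  [0.05,-0.05,-0.33,0],
  [0.06,-0.05,-0.33,0],
  [0.08,-0.05,-0.33,0],
  [0.08,-0.05,-0.33,0],
  [0.08,-0.05,-0.33,0],
  [0.08,-0.05,-0.33,0],
])

```text
t: 1.48
tcp_pos: [0.4263, -0.0715, 0.1553]
tool_rot: [0.523, -0.477, -0.522, -0.476]
force: [1.4, 1.4, 0.0]
finger_gap: 0.703
```

Emit:
step_arm([
  [0,0,-0.03,0],
  [0,0,-0.03,0],
])

```text
t: 1.65
tcp_pos: [0.4316, -0.1075, 0.1548]
tool_rot: [0.523, -0.478, -0.519, -0.477]
force: [0.9, 0.6, 0.3]
finger_gap: 0.703
```

```bash
python3 plan.py -134 37 0.10 1; python3 - <<'E'
from h import *
import cv2
for n in("side","scene"):
    im=optics.snapshot(n)[:,:,::-1]; 
    c=im[150:330,180:420]; cv2.imwrite(f"pics/{n}1.png",cv2.resize(c,None,fx=3.3,fy=3.3,interpolation=cv2.INTER_CUBIC))
cv2.imwrite("pics/wrist1.png",optics.snapshot("wrist")[:,:,::-1])
E
```

```text
t 1.65 tcp cooler mm [-132.8   11.5  154.8] shift [0.0546 0.0014 0.0258] turn -0.0055 deg -0.3 F [0.9 0.6 0.3] gap 0.703 q [-0.49  0.42  1.95 -0.    0.77 -2.15]
tool axes cols
 [[ 0.002 -0.996 -0.086]
 [-0.004 -0.086  0.996]
 [-1.    -0.002 -0.005]]
```

View pics/side1.png

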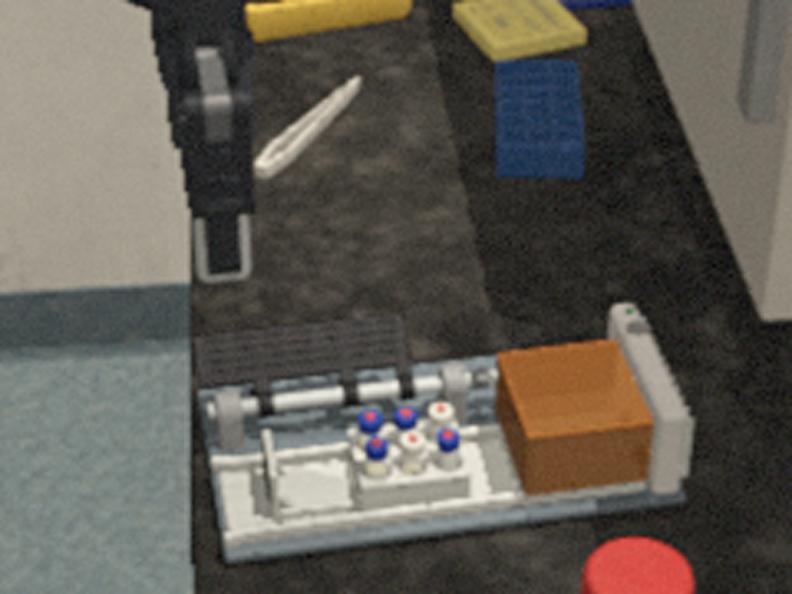

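View pics/wrist1.png

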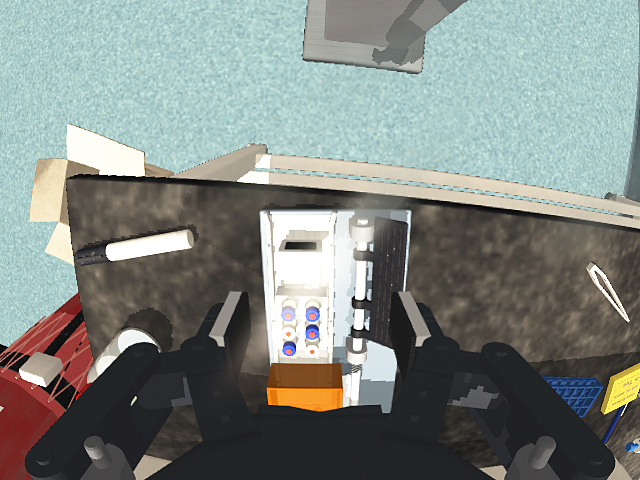

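Emit:
step_arm([
  [0.02,0,0.026,-0.006],
  [0.06,0,0.026,-0.006],
  [0.08,0,0.026,-0.006],
  [0.08,0,0.026,-0.006],
  [0.08,0,0.026,-0.006],
])

```text
t: 2.22
tcp_pos: [0.4248, -0.0734, 0.0749]
tool_rot: [-0.523, 0.475, 0.526, 0.474]
force: [0.1, -0.4, -0.3]
finger_gap: 0.704
```

```bash
python3 plan.py -133 37 0.03 1; python3 - <<'E'
from h import *
import cv2
for n in("side","scene"):
    im=optics.snapshot(n)[:,:,::-1]; 
    c=im[180:330,220:400]; cv2.imwrite(f"pics/{n}2.png",cv2.resize(c,None,fx=4,fy=4,interpolation=cv2.INTER_CUBIC))
cv2.imwrite("pics/wrist2.png",optics.snapshot("wrist")[:,:,::-1])
E
```

```text
t 2.22 tcp cooler mm [-136.4   46.    74.9] shift [ 0.0448 -0.0035 -0.0091] turn 0.0075 deg 0.4 F [ 0.1 -0.4 -0.3] gap 0.704 q [-0.43  0.58  2.04 -0.    0.53 -2.1 ]
tool axes cols
 [[-0.005 -0.995 -0.099]
 [ 0.001 -0.099  0.995]
 [-1.     0.005  0.001]]
```

View pics/side2.png

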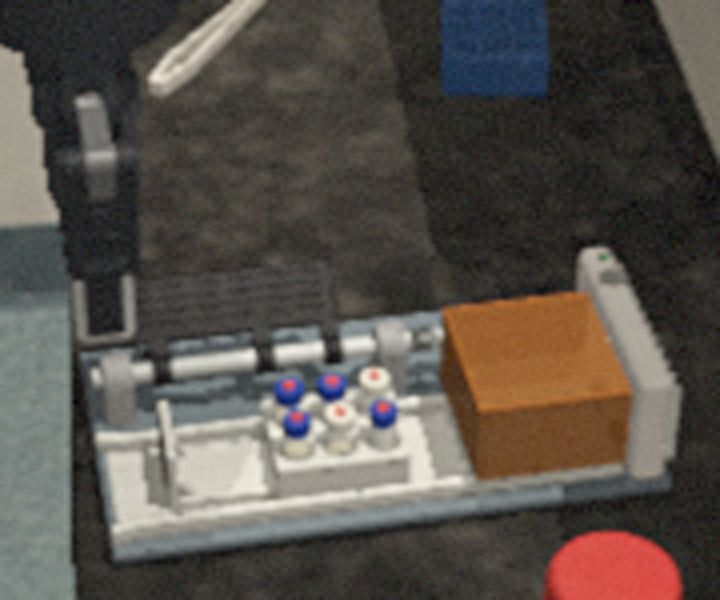

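View pics/scene2.png

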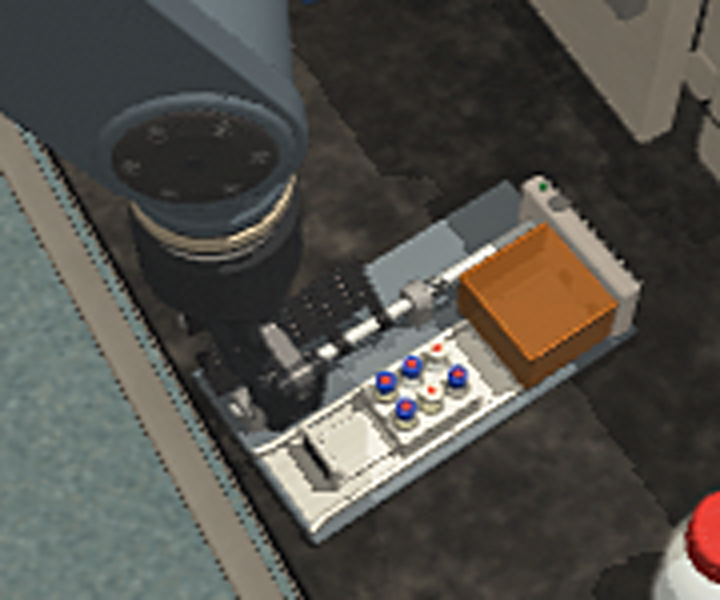

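View pics/wrist2.png

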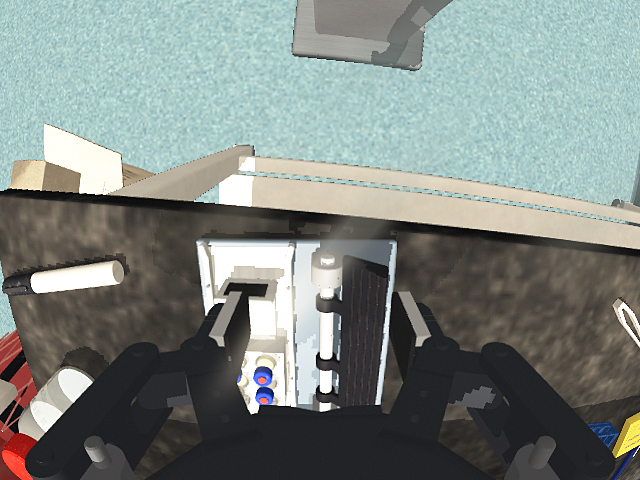

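```bash
python3 - <<'E'
from h import *
p=np.load("pose.npy"); s=telemetry.sense(); print(s['tcp_pos'],s['qd'].round(3))
M=R.from_quat(s['tool_rot']).as_matrix()
for off in (0,.005,.01):
  for zz in (-.03,-.0445):
    P=[s['tcp_pos']+M@np.array([-off,y,zz]) for y in(.011,-.011)]
    print(off,zz,((proj("side",P)-[220,180])*4).round(0).tolist())
E
```

```text
[ 0.42669198 -0.07507103  0.07645916] [-0.008 -0.008 -0.002  0.    -0.006 -0.002]
0 -0.03 [[82.0, 341.0], [140.0, 334.0]]
0 -0.0445 [[86.0, 365.0], [145.0, 358.0]]
0.005 -0.03 [[81.0, 331.0], [139.0, 324.0]]
0.005 -0.0445 [[85.0, 354.0], [144.0, 347.0]]
0.01 -0.03 [[80.0, 320.0], [139.0, 313.0]]
0.01 -0.0445 [[84.0, 344.0], [143.0, 337.0]]
```

```bash
python3 plan.py -133 37 0.06 1
```

```text
t 2.37 tcp cooler mm [-134.7   44.3   76.5] shift [ 0.0165 -0.0016 -0.0072] turn 0.0062 deg 0.4 F [-0.   0.1  0.4] gap 0.703 q [-0.43  0.57  2.04 -0.    0.53 -2.1 ]
tool axes cols
 [[ 0.001 -0.995 -0.098]
 [-0.002 -0.098  0.995]
 [-1.    -0.    -0.002]]
```

Emit:
step_arm([
  [0.016,-0.001,-0.0075,0.006],
  [0.016,-0.001,-0.0075,0.006],
  [0.016,-0.001,-0.0075,0.006],
  [0.016,-0.001,-0.0075,0.006],
])

```text
t: 2.7
tcp_pos: [0.4287, -0.0825, 0.0614]
tool_rot: [0.523, -0.477, -0.522, -0.476]
force: [0.4, 0.1, -0.1]
finger_gap: 0.703
```

```bash
python3 plan.py -133 37 0.02 1; python3 - <<'E'
from h import *
import cv2
for n in("side","scene"):
    im=optics.snapshot(n)[:,:,::-1]; 
    c=im[180:330,220:400]; cv2.imwrite(f"pics/{n}3.png",cv2.resize(c,None,fx=4,fy=4,interpolation=cv2.INTER_CUBIC))
cv2.imwrite("pics/wrist3.png",cv2.resize(optics.snapshot("wrist")[220:440,180:460,::-1],None,fx=2.7,fy=2.7))
E
```

```text
t 2.7 tcp cooler mm [-133.4   36.6   61.4] shift [ 0.0414 -0.0003  0.0004] turn -0.0 deg -0.0 F [ 0.4  0.1 -0.1] gap 0.703 q [-0.45  0.61  2.04 -0.    0.49 -2.11]
tool axes cols
 [[ 0.002 -0.996 -0.092]
 [-0.002 -0.092  0.996]
 [-1.    -0.002 -0.002]]
```

View pics/wrist3.png

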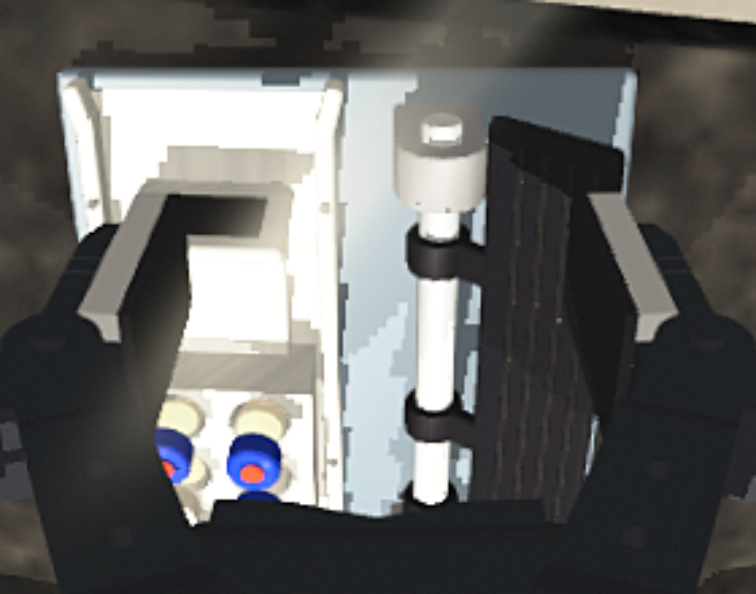

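View pics/side3.png

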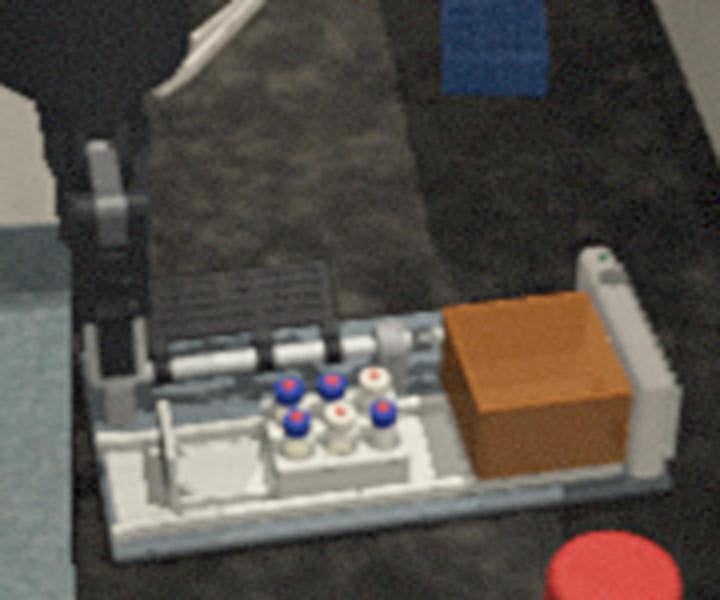

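```bash
cat >> h.py <<'E'
def fish(P,pm=None):
    pm=pm or optics.camera_params("wrist"); A=R.from_quat(pm['attitude']).as_matrix()
    c=(np.asarray(P)-pm['origin'])@A; th=np.arctan2(np.hypot(c[...,0],c[...,1]),c[...,2]); ph=np.arctan2(c[...,1],c[...,0]); K=pm['mtx']
    return np.stack([K[0,2]+K[0,0]*th*np.cos(ph),K[1,2]+K[0,0]*th*np.sin(ph)],-1)
E
python3 - <<'E'
from h import *
p=np.load("pose.npy")
names=['bar outer front','base FL z10?','base FR','axle front','tab topL','tab topR']
P=cw(p,[(-144,75.8,56),(-142,91,8),(-142,-33,8),(-141,48,30),(-117,17,40),(-117,-17,40)])
for n,u in zip(names,((fish(P)-[180,220])*2.7).round(0)): print(n,u)
s=telemetry.sense();M=R.from_quat(s['tool_rot']).as_matrix()
T=[s['tcp_pos']+M@np.array([-.008,y,z]) for z in(-.03,.03) for y in(.011,-.011)]
print(((fish(np.array(T))-[180,220])*2.7).round(0))
E
```

```text
bar outer front [618. 153.]
base FL z10? [636.  68.]
base FR [55. 66.]
axle front [440. 112.]
tab topL [275. 250.]
tab topR [100. 245.]
[[182. 186.]
 [193. 308.]
 [579. 186.]
 [567. 308.]]
```

Emit:
step_arm([
  [0.01,0.0015,0,0],
  [0.018,0.0015,0,0],
  [0.025,0.0015,0,0],
  [0.03,0.0015,0,0],
  [0.03,0.0015,0,0],
])

```text
t: 3.27
tcp_pos: [0.4267, -0.0819, 0.0306]
tool_rot: [0.522, -0.477, -0.522, -0.476]
force: [0.4, 2.3, 4.2]
finger_gap: 0.702
```

```bash
python3 plan.py -135 37 0.018 1; python3 - <<'E'
from h import *
import cv2
for n in("side",):
    im=optics.snapshot(n)[:,:,::-1]; 
    c=im[180:330,220:400]; cv2.imwrite(f"pics/{n}4.png",cv2.resize(c,None,fx=4,fy=4,interpolation=cv2.INTER_CUBIC))
cv2.imwrite("pics/wrist4.png",cv2.resize(optics.snapshot("wrist")[220:440,180:460,::-1],None,fx=2.7,fy=2.7))
E
```

```text
t 3.27 tcp cooler mm [-135.3   37.4   30.6] shift [ 0.0126 -0.0003 -0.0004] turn -0.0006 deg -0.0 F [0.4 2.3 4.2] gap 0.702 q [-0.45  0.68  2.05 -0.    0.41 -2.11]
tool axes cols
 [[ 0.    -0.996 -0.091]
 [-0.001 -0.091  0.996]
 [-1.    -0.    -0.001]]
```

View pics/wrist4.png

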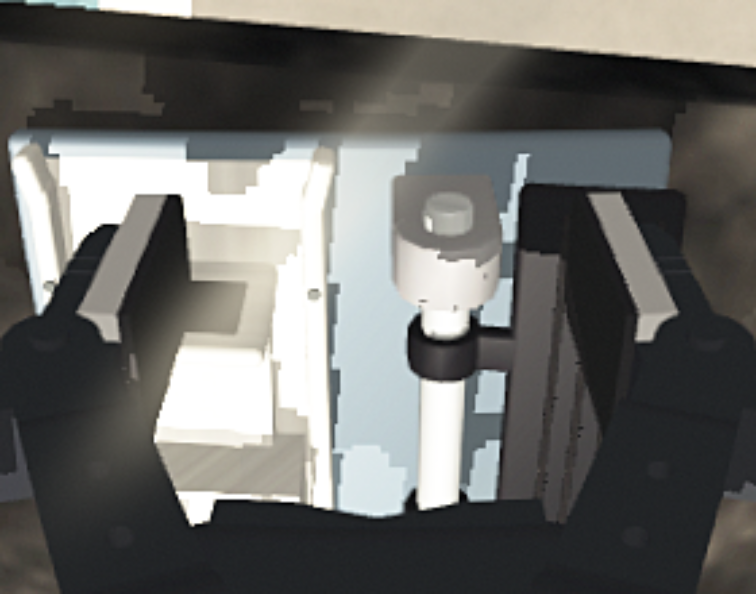

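View pics/side4.png

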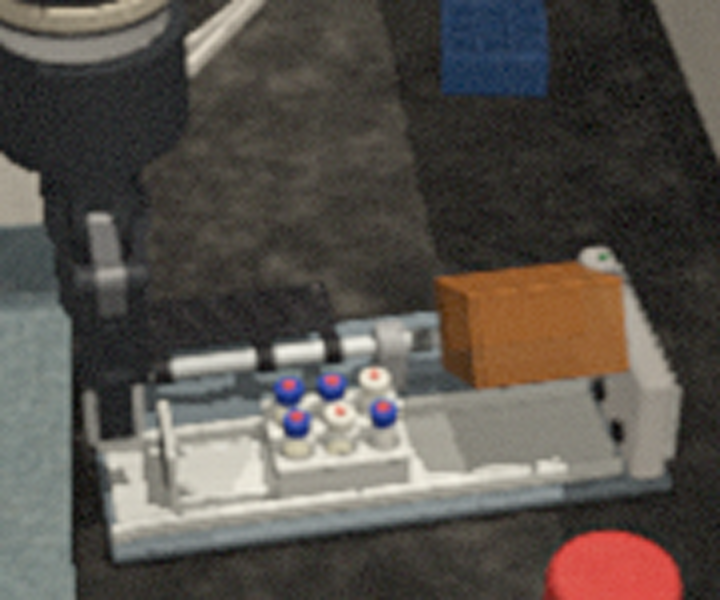

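Emit:
step_arm([
  [0.006,0,0,0],
  [0.012,0,0,0],
  [0.012,0,0,0],
  [0.012,0,0,0],
])

```text
t: 3.7
tcp_pos: [0.4267, -0.0818, 0.0193]
tool_rot: [0.523, -0.477, -0.522, -0.476]
force: [0.7, 1.8, 7.3]
finger_gap: 0.705
```

```bash
python3 plan.py -135 37 0.018 1; python3 - <<'E'
from h import *
import cv2
for n in("side",):
    im=optics.snapshot(n)[:,:,::-1]; 
    c=im[180:330,220:400]; cv2.imwrite(f"pics/{n}5.png",cv2.resize(c,None,fx=4,fy=4,interpolation=cv2.INTER_CUBIC))
E
```

```text
t 3.7 tcp cooler mm [-135.3   37.5   19.3] shift [ 0.0013 -0.0003 -0.0005] turn -0.0002 deg -0.0 F [0.7 1.8 7.3] gap 0.705 q [-0.45  0.7   2.06 -0.    0.38 -2.11]
tool axes cols
 [[ 0.    -0.996 -0.092]
 [-0.001 -0.092  0.996]
 [-1.    -0.    -0.001]]
```

View pics/side5.png

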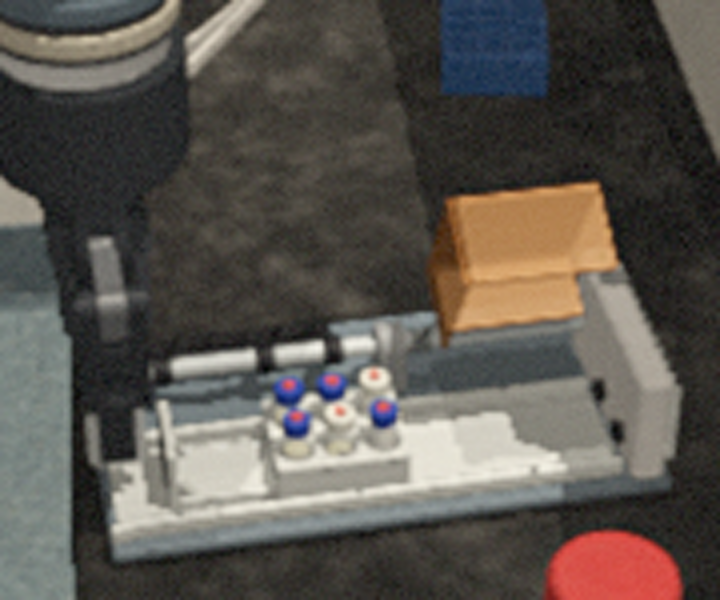

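Emit:
step_arm([
  [0.0015,0,0,0],
  [0.003,0,0,0],
  [0.003,0,0,0],
  [0.003,0,0,0],
])

```text
t: 4.08
tcp_pos: [0.4268, -0.082, 0.0176]
tool_rot: [0.523, -0.477, -0.522, -0.476]
force: [-1.6, 0.6, 16.7]
finger_gap: 0.702
```

```bash
python3 plan.py -47 37 0.018 1; python3 - <<'E'
from h import *
import cv2
p=np.load("pose.npy")
for n in("side",):
    im=optics.snapshot(n)[:,:,::-1].copy()
    # predicted hood top right edge at angles
    for a,col in((0.87,(0,0,255)),(1.0,(0,255,0)),(1.12,(255,0,0))):
        P=[]
        for x,y,z in((0,-30,56),(61,-30,56)):
            dy,dz=y-48,z-30; b=-a
            P.append((x,48+dy*np.cos(b)-dz*np.sin(b),30+dy*np.sin(b)+dz*np.cos(b)))
        q=proj(n,cw(p,P)); print(a,((q-[220,180])*4).round().tolist(), np.round(P,0).tolist())
    c=im[180:330,220:400]; cv2.imwrite(f"pics/{n}6.png",cv2.resize(c,None,fx=4,fy=4,interpolation=cv2.INTER_CUBIC))
E
```

```text
t 4.08 tcp cooler mm [-135.2   37.4   17.6] shift [-0.0003 -0.0882 -0.0004] turn 0.0001 deg 0.0 F [-1.6  0.6 16.7] gap 0.702 q [-0.45  0.71  2.06 -0.    0.37 -2.11]
tool axes cols
 [[ 0.001 -0.996 -0.092]
 [-0.001 -0.092  0.996]
 [-1.    -0.001 -0.002]]
0.87 [[457.0, 230.0], [611.0, 213.0]] [[0.0, 18.0, 106.0], [61.0, 18.0, 106.0]]
1.0 [[452.0, 208.0], [604.0, 191.0]] [[0.0, 28.0, 110.0], [61.0, 28.0, 110.0]]
1.12 [[446.0, 190.0], [598.0, 173.0]] [[0.0, 37.0, 112.0], [61.0, 37.0, 112.0]]
```

View pics/side6.png

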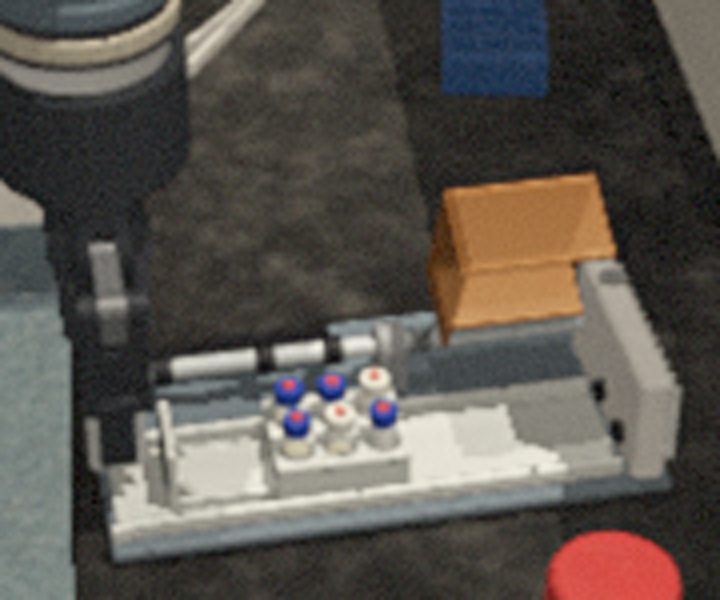

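Emit:
step_arm([
  [0.0007,-0.005,0,0],
  [0.0007,-0.012,0,0],
  [0.0007,-0.019,0,0],
  [0.0007,-0.026,0,0],
  [0.0007,-0.033,0,0],
  [0.0007,-0.039,0,0],
  [0.0007,-0.043,0,0],
  [0.0007,-0.045,0,0],
])

```text
t: 4.8
tcp_pos: [0.4647, -0.0749, 0.0168]
tool_rot: [-0.518, 0.478, 0.527, 0.474]
force: [-10.0, 1.6, 10.7]
finger_gap: 0.704
```

```bash
python3 plan.py -46 37 0.017 1; python3 - <<'E'
from h import *
import cv2
for n in("side",):
    im=optics.snapshot(n)[:,:,::-1].copy()
    c=im[180:330,220:400]; cv2.imwrite(f"pics/{n}7.png",cv2.resize(c,None,fx=4,fy=4,interpolation=cv2.INTER_CUBIC))
E
```

```text
t 4.8 tcp cooler mm [-96.8  40.9  16.8] shift [-0.0009 -0.0508 -0.004 ] turn 0.0015 deg 0.1 F [-10.    1.6  10.7] gap 0.704 q [-0.4   0.72  1.96 -0.    0.48 -2.06]
tool axes cols
 [[-0.013 -0.996 -0.093]
 [ 0.004 -0.093  0.996]
 [-1.     0.013  0.005]]
```

View pics/side7.png

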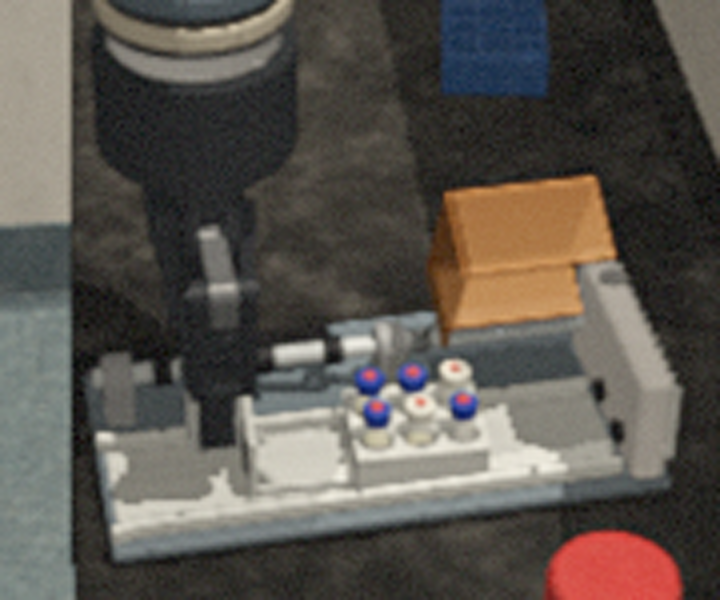

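```bash
python3 plan.py -46 37 0.017 1
```

```text
t 4.85 tcp cooler mm [-96.5  40.9  16.8] shift [-0.0009 -0.0505 -0.0039] turn 0.0015 deg 0.1 F [-10.    3.1  10.2] gap 0.705 q [-0.4   0.72  1.96 -0.    0.48 -2.06]
tool axes cols
 [[-0.013 -0.996 -0.093]
 [ 0.004 -0.093  0.996]
 [-1.     0.012  0.005]]
```

Emit:
step_arm([
  [0,-0.006,-0.001,0.001],
  [0,-0.013,-0.003,0.001],
  [0,-0.02,-0.004,0.001],
  [0,-0.027,-0.004,0.001],
  [0,-0.033,-0.004,0.001],
  [0,-0.037,-0.004,0.001],
  [0,-0.039,-0.004,0.001],
  [0,-0.039,-0.004,0.001],
])

```text
t: 5.52
tcp_pos: [0.4957, -0.0719, 0.0161]
tool_rot: [-0.512, 0.48, 0.533, 0.471]
force: [-10.3, 3.4, 12.4]
finger_gap: 0.698
```

```bash
python3 - <<'E'
from h import *
import cv2
for n in("side",):
    im=optics.snapshot(n)[:,:,::-1].copy()
    c=im[180:330,220:400]; cv2.imwrite(f"pics/{n}8.png",cv2.resize(c,None,fx=4,fy=4,interpolation=cv2.INTER_CUBIC))
E
python3 plan.py -46 37 0.017 1
```

```text
t 5.57 tcp cooler mm [-65.7  41.1  16.1] shift [-0.0016 -0.0196 -0.0041] turn 0.0024 deg 0.1 F [-10.9   3.4  11.9] gap 0.704 q [-0.37  0.74  1.87 -0.    0.57 -2.03]
tool axes cols
 [[-0.031 -0.995 -0.094]
 [ 0.01  -0.094  0.996]
 [-0.999  0.029  0.013]]
```

View pics/side8.png

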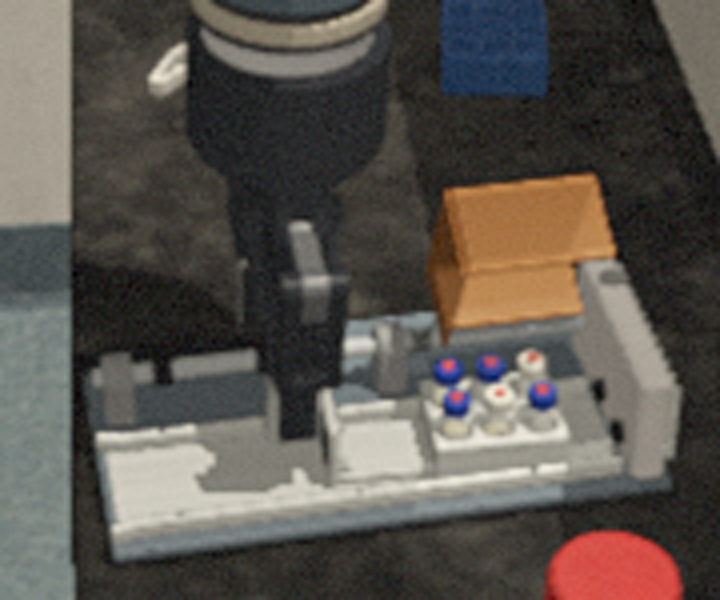

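Emit:
step_arm([
  [-0.0002,-0.006,-0.001,0.002],
  [-0.0004,-0.012,-0.002,0.002],
  [-0.0006,-0.017,-0.002,0.002],
  [-0.0006,-0.02,-0.002,0.002],
  [-0.0006,-0.022,-0.002,0.002],
  [-0.0006,-0.022,-0.002,0.002],
  [-0.0006,-0.022,-0.002,0.002],
])

```text
t: 6.15
tcp_pos: [0.5109, -0.0694, 0.0158]
tool_rot: [-0.507, 0.483, 0.538, 0.469]
force: [-9.3, 2.1, 9.3]
finger_gap: 0.699
```

```bash
python3 - <<'E'
from h import *
import cv2
p=np.load("pose.npy")
for n in("side","scene"):
    im=optics.snapshot(n)[:,:,::-1].copy()
    c=im[180:330,220:400]; cv2.imwrite(f"pics/{n}9.png",cv2.resize(c,None,fx=4,fy=4,interpolation=cv2.INTER_CUBIC))
    for x in (30,34): print(n,x,((proj(n,cw(p,[(x-26,-21,30),(x+26,-21,30),(x-66,-17,40),(x-66,17,40)]))-[220,180])*4).round().tolist())
E
python3 plan.py -46 37 0.017 1
```

```text
side 30 [[484.0, 445.0], [612.0, 429.0], [381.0, 432.0], [364.0, 376.0]]
side 34 [[494.0, 444.0], [622.0, 428.0], [391.0, 431.0], [374.0, 375.0]]
scene 30 [[522.0, 368.0], [596.0, 320.0], [459.0, 393.0], [422.0, 347.0]]
scene 34 [[527.0, 365.0], [601.0, 316.0], [465.0, 389.0], [428.0, 343.0]]
t 6.25 tcp cooler mm [-50.4  42.2  15.8] shift [-0.0015 -0.0043 -0.0052] turn 0.0018 deg 0.1 F [-9.7  1.5  9.7] gap 0.703 q [-0.35  0.75  1.82 -0.    0.62 -2.01]
tool axes cols
 [[-0.045 -0.995 -0.093]
 [ 0.015 -0.094  0.996]
 [-0.999  0.043  0.019]]
```

View pics/side9.png

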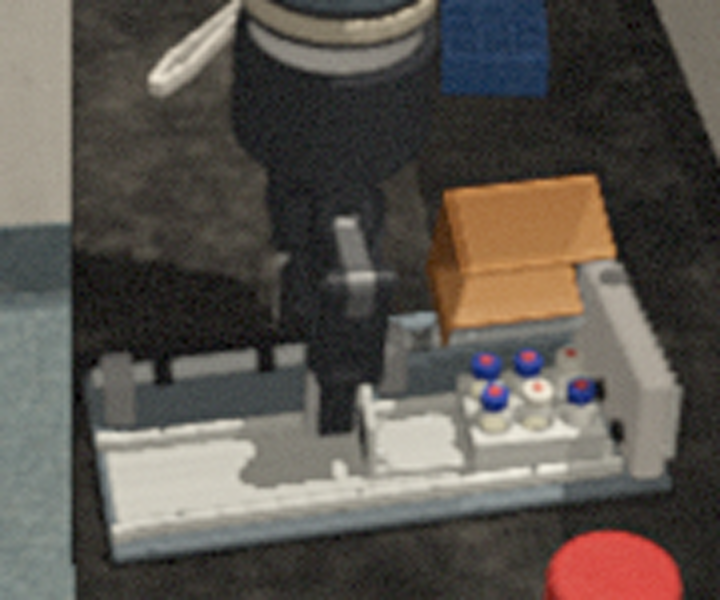

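View pics/scene9.png

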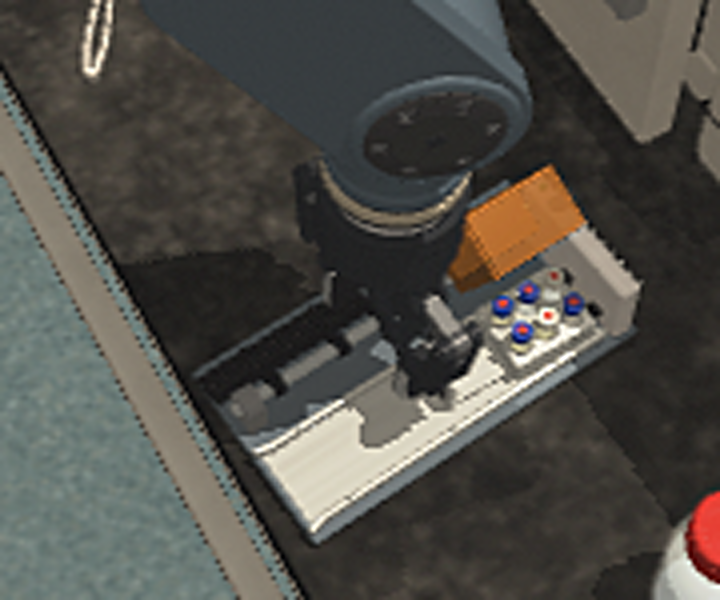

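```bash
python3 - <<'E'
from h import *
p=np.load("pose.npy");s=telemetry.sense();M=R.from_quat(s['tool_rot']).as_matrix()
c,sn=np.cos(p[2]),np.sin(p[2])
for h in (.073,.09,.11,.13,.15,.18):
  for y in(-.038,-.02):
    P=s['tcp_pos']+M@np.array([-h,y,-.0]); w=P-cw(p,(0,0,0))
    print(h,y,'side',((proj("side",P)-[220,180])*4).round(),'scene',((proj("scene",P)-[220,180])*4).round(),'cooler',(1000*np.array([c*w[0]+sn*w[1],-sn*w[0]+c*w[1],w[2]])).round())
E
```

```text
0.073 -0.038 side [419. 238.] scene [439. 248.] cooler [-9. 41. 87.]
0.073 -0.02 side [375. 242.] scene [411. 265.] cooler [-27.  41.  88.]
0.09 -0.038 side [422. 203.] scene [441. 232.] cooler [ -8.  41. 104.]
0.09 -0.02 side [377. 207.] scene [414. 248.] cooler [-26.  41. 105.]
0.11 -0.038 side [426. 161.] scene [444. 212.] cooler [ -8.  40. 124.]
0.11 -0.02 side [380. 164.] scene [416. 228.] cooler [-26.  40. 125.]
0.13 -0.038 side [430. 118.] scene [447. 191.] cooler [ -7.  40. 144.]
0.13 -0.02 side [384. 121.] scene [419. 208.] cooler [-25.  40. 145.]
0.15 -0.038 side [434.  74.] scene [451. 170.] cooler [ -6.  39. 164.]
0.15 -0.02 side [387.  77.] scene [421. 187.] cooler [-24.  39. 165.]
0.18 -0.038 side [440.   5.] scene [456. 136.] cooler [ -5.  39. 194.]
0.18 -0.02 side [392.   7.] scene [426. 153.] cooler [-23.  39. 195.]
```

Emit:
step_arm([
  [-0.0002,-0.005,-0.001,0.002],
  [-0.0004,-0.009,-0.002,0.002],
  [-0.0005,-0.012,-0.002,0.002],
  [-0.0006,-0.014,-0.002,0.002],
  [-0.0006,-0.014,-0.002,0.002],
  [-0.0006,-0.014,-0.002,0.002],
])

```text
t: 6.75
tcp_pos: [0.5141, -0.0681, 0.0159]
tool_rot: [-0.5, 0.487, 0.545, 0.465]
force: [-16.2, -2.2, 16.7]
finger_gap: 0.7
```

```bash
cat > look.py <<'E'
from h import *
import cv2,sys
p=np.load("pose.npy")
k=sys.argv[1]
for n in("side","scene"):
    im=optics.snapshot(n)[:,:,::-1].copy()
    c=im[230:310,310:400] if n=="side" else im[220:300,300:390]
    cv2.imwrite(f"pics/{n}{k}.png",cv2.resize(c,None,fx=7,fy=7,interpolation=cv2.INTER_CUBIC))
    o=[310,230] if n=="side" else [300,220]
    for x in (26,30,34): print(n,x,((proj(n,cw(p,[(x-26,-21,30),(x+26,-21,30),(x-66,-17,40)]))-o)*7).round().tolist())
E
python3 look.py 10; python3 plan.py -43 37 0.017 1
```

```text
side 26 [[199.0, 432.0], [424.0, 403.0], [19.0, 408.0]]
side 30 [[216.0, 429.0], [442.0, 401.0], [37.0, 406.0]]
side 34 [[234.0, 427.0], [459.0, 398.0], [55.0, 404.0]]
scene 26 [[343.0, 371.0], [472.0, 286.0], [233.0, 415.0]]
scene 30 [[353.0, 365.0], [482.0, 280.0], [244.0, 408.0]]
scene 34 [[363.0, 358.0], [492.0, 273.0], [254.0, 401.0]]
t 6.85 tcp cooler mm [-47.   43.1  15.9] shift [-0.0016 -0.0039 -0.0061] turn 0.0009 deg 0.1 F [-17.8  -2.8  15.7] gap 0.702 q [-0.35  0.76  1.79 -0.01  0.66 -2.  ]
tool axes cols
 [[-0.067 -0.994 -0.091]
 [ 0.02  -0.093  0.996]
 [-0.998  0.065  0.026]]
```

View pics/side10.png

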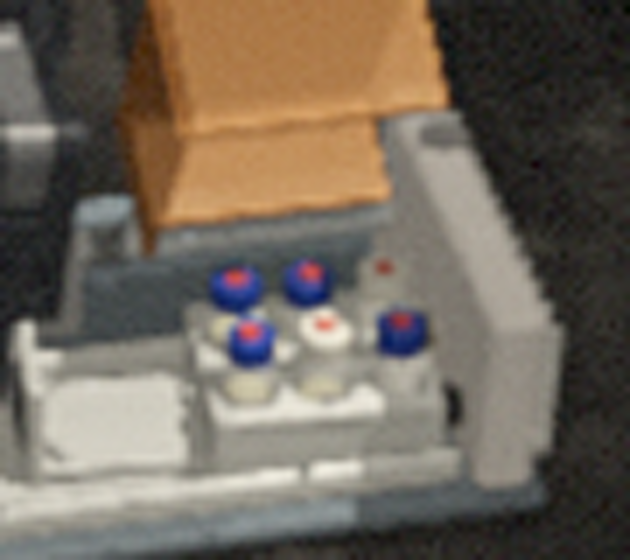

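View pics/scene10.png

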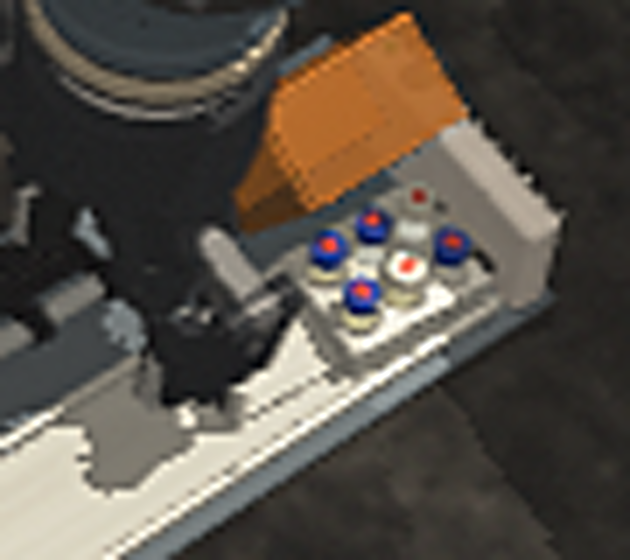

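Emit:
step_arm([
  [-0.0003,-0.007,0,0],
  [-0.0006,-0.012,0,0],
  [-0.0008,-0.016,0,0],
  [-0.001,-0.018,0,0],
  [-0.001,-0.018,0,0],
  [-0.001,-0.018,0,0],
])

```text
t: 7.35
tcp_pos: [0.5137, -0.0662, 0.0164]
tool_rot: [-0.488, 0.495, 0.555, 0.457]
force: [-31.8, -15.9, 27.2]
finger_gap: 0.706
```

```bash
python3 look.py 11; python3 plan.py -43 37 0.017 1
python3 - <<'E'
from h import *
import cv2
cv2.imwrite("pics/wrist11.png",optics.snapshot("wrist")[:,:,::-1])
E
```

```text
side 26 [[199.0, 432.0], [424.0, 403.0], [19.0, 408.0]]
side 30 [[216.0, 429.0], [442.0, 401.0], [37.0, 406.0]]
side 34 [[234.0, 427.0], [459.0, 398.0], [55.0, 404.0]]
scene 26 [[343.0, 371.0], [472.0, 286.0], [233.0, 415.0]]
scene 30 [[353.0, 365.0], [482.0, 280.0], [244.0, 408.0]]
scene 34 [[363.0, 358.0], [492.0, 273.0], [254.0, 401.0]]
t 7.45 tcp cooler mm [-47.2  45.1  16.4] shift [-0.0013 -0.0041 -0.008 ] turn 0.0019 deg 0.1 F [-32.7 -15.7  25.8] gap 0.705 q [-0.34  0.77  1.77 -0.02  0.72 -1.99]
tool axes cols
 [[-0.106 -0.99  -0.09 ]
 [ 0.024 -0.093  0.995]
 [-0.994  0.103  0.034]]
```

View pics/side11.png

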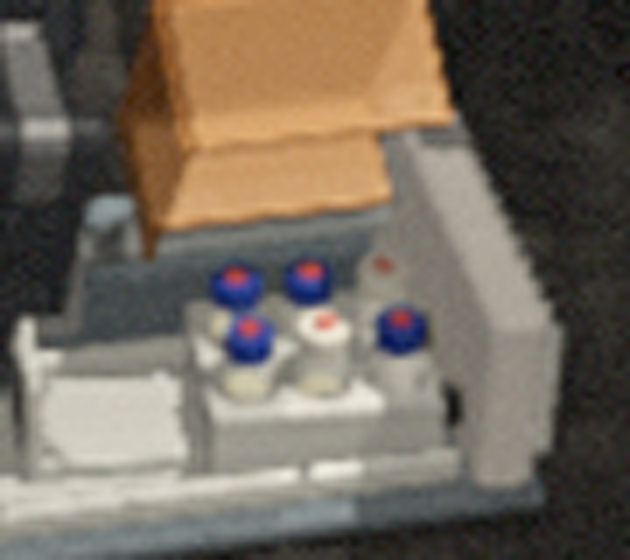

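View pics/wrist11.png

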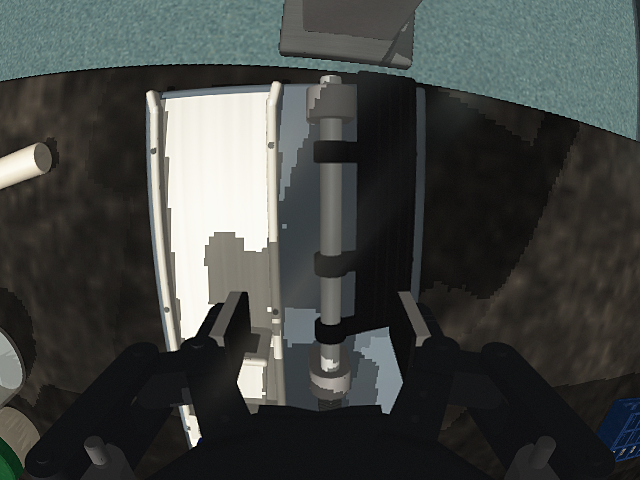

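```bash
python3 - <<'E'
from h import *
import cv2
p=np.load("pose.npy")
a=optics.snapshot("side")[:,:,::-1]; b=optics.snapshot("scene")[:,:,::-1]
cv2.imwrite("pics/side12.png",cv2.resize(a[150:310,240:400],None,fx=3.7,fy=3.7,interpolation=cv2.INTER_CUBIC))
cv2.imwrite("pics/scene12.png",cv2.resize(b[180:290,290:390],None,fx=5.4,fy=5.4,interpolation=cv2.INTER_CUBIC))
E
```

```text
(no output)
```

View pics/side12.png

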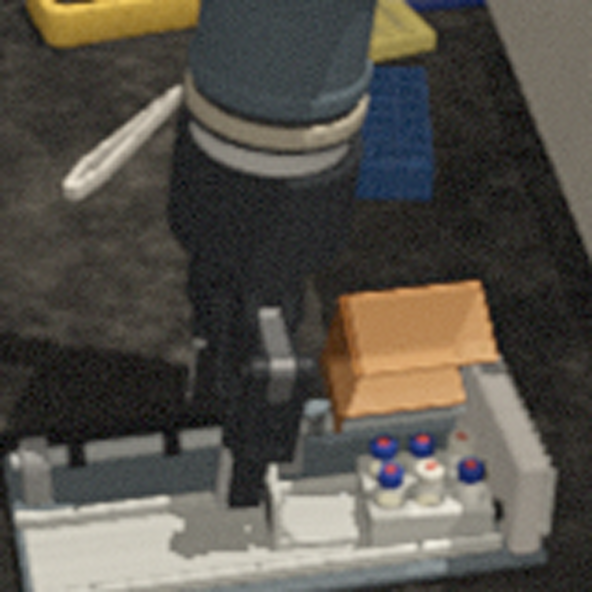

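View pics/scene12.png

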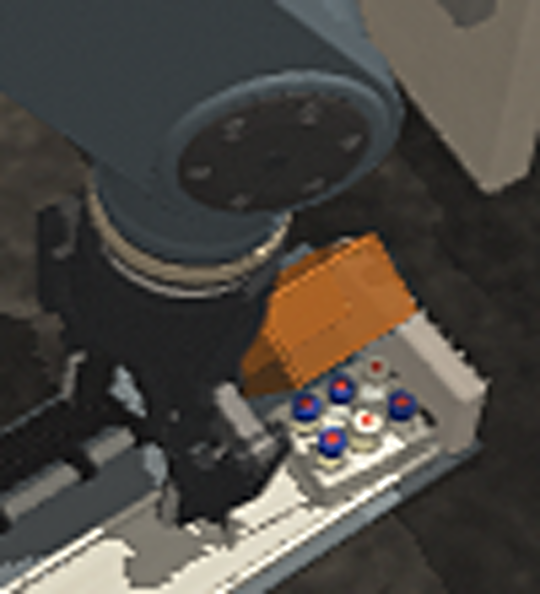

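```bash
python3 - <<'E'
from h import *
p=np.load("pose.npy");c,sn=np.cos(p[2]),np.sin(p[2])
def go(n,off,k,pts):
    r=[]
    for u,v in pts:
        w=ray_z(n,(off[0]+u/k,off[1]+v/k),.047)-cw(p,(0,0,0)); r.append([c*w[0]+sn*w[1],-sn*w[0]+c*w[1]])
    r=1000*np.array(r); print(n,r.round(1).tolist(),r.mean(0).round(1))
go("side",(230,235),4.848,[(302,200),(353,196),(404,187),(312,240),(363,232),(416,228)])
go("scene",(260,215),5,[(281,300),(315,281),(347,261),(307,336),(339,313),(372,293)])
go("side",(310,230),7,[(236,277),(309,272),(384,264),(249,328),(323,321),(400,318)])
go("scene",(300,220),7,[(328,247),(373,225),(419,196),(362,293),(406,265),(453,242)])
E
```

```text
side [[-67.3, 9.0], [-50.8, 7.9], [-33.7, 9.3], [-67.5, -11.0], [-51.0, -10.2], [-34.1, -11.4]] [-50.7  -1.1]
scene [[-66.2, 9.7], [-49.0, 8.7], [-32.1, 8.5], [-66.9, -10.4], [-49.5, -9.5], [-32.4, -10.0]] [-49.3  -0.5]
side [[15.5, 10.0], [32.2, 8.7], [49.7, 8.3], [14.0, -7.9], [30.8, -8.7], [48.0, -10.9]] [31.7 -0.1]
scene [[16.6, 10.0], [32.9, 8.1], [51.3, 8.0], [15.4, -9.0], [32.7, -9.1], [49.8, -11.2]] [33.1 -0.5]
```

Emit:
step_arm([
  [0.0002,0.003,0,0],
  [0.0006,0.007,0,0],
  [0.0012,0.012,0,0],
  [0.0018,0.018,0,0],
  [0.0025,0.025,0,0],
  [0.003,0.03,0,0],
  [0.003,0.03,0,0],
])

```text
t: 8.18
tcp_pos: [0.4854, -0.0695, 0.0173]
tool_rot: [-0.49, 0.494, 0.553, 0.458]
force: [1.5, 0.2, 6.0]
finger_gap: 0.704
```

```bash
python3 look.py 13; python3 plan.py -90 40 0.09 1
python3 - <<'E'
from h import *
import cv2
a=optics.snapshot("side")[:,:,::-1]
cv2.imwrite("pics/side13b.png",cv2.resize(a[150:310,240:400],None,fx=3.7,fy=3.7,interpolation=cv2.INTER_CUBIC))
E
```

```text
side 26 [[199.0, 432.0], [424.0, 403.0], [19.0, 408.0]]
side 30 [[216.0, 429.0], [442.0, 401.0], [37.0, 406.0]]
side 34 [[234.0, 427.0], [459.0, 398.0], [55.0, 404.0]]
scene 26 [[343.0, 371.0], [472.0, 286.0], [233.0, 415.0]]
scene 30 [[353.0, 365.0], [482.0, 280.0], [244.0, 408.0]]
scene 34 [[363.0, 358.0], [492.0, 273.0], [254.0, 401.0]]
t 8.28 tcp cooler mm [-75.7  44.4  17.3] shift [-0.0711  0.0215 -0.002 ] turn 0.0009 deg 0.1 F [1.7 0.4 5.3] gap 0.706 q [-0.36  0.75  1.84 -0.02  0.66 -2.  ]
tool axes cols
 [[-0.102 -0.991 -0.09 ]
 [ 0.023 -0.092  0.995]
 [-0.995  0.099  0.033]]
```

View pics/side13.png

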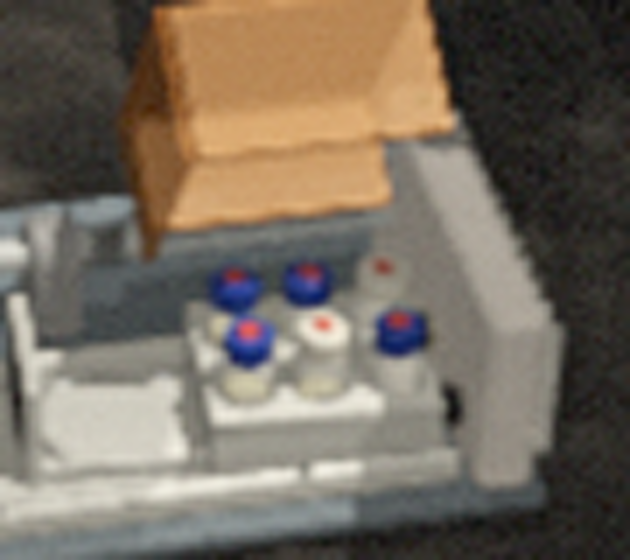

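View pics/scene13.png

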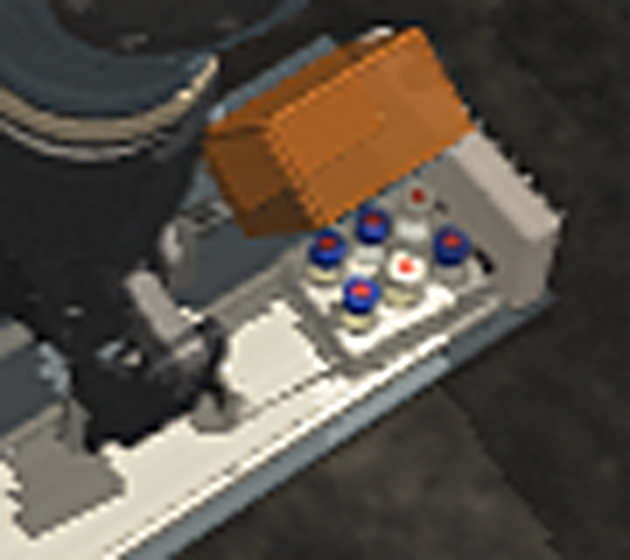

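View pics/side13b.png

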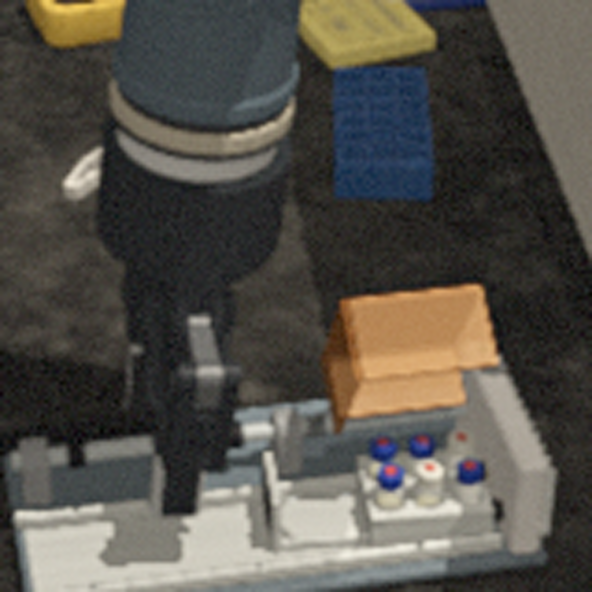

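```bash
python3 - <<'E'
from h import *
import cv2
p=np.load("pose.npy")
for q in [(60,-23,18),(60,-27,18),(60,-21,30),(56,-21,30),(64,-23,18),(64,-30,10),(80,-33,0),(64,-23,58),(82,-23,58),(64,-33,58),(82,-33,58)]:
    print(q,((proj("side",cw(p,q))-[310,230])*7).round(),((proj("scene",cw(p,q))-[300,220])*7).round())
a=optics.snapshot("side")[:,:,::-1]; b=optics.snapshot("scene")[:,:,::-1]
x=cv2.resize(a[265:305,340:395],None,fx=14,fy=14,interpolation=cv2.INTER_NEAREST)
cv2.imwrite("pics/side14.png",x)
cv2.imwrite("pics/scene14.png",cv2.resize(b[240:275,340:385],None,fx=16,fy=16,interpolation=cv2.INTER_NEAREST))
E
```

```text
(60, -23, 18) [457. 444.] [492. 295.]
(60, -27, 18) [462. 456.] [500. 304.]
(60, -21, 30) [459. 398.] [492. 273.]
(56, -21, 30) [442. 401.] [482. 280.]
(64, -23, 18) [474. 442.] [502. 289.]
(64, -30, 10) [480. 489.] [512. 316.]
(80, -33, 0) [548. 522.] [553. 312.]
(64, -23, 58) [488. 306.] [516. 229.]
(82, -23, 58) [567. 296.] [560. 200.]
(64, -33, 58) [502. 334.] [536. 253.]
(82, -33, 58) [580. 324.] [581. 223.]
```

View pics/side14.png

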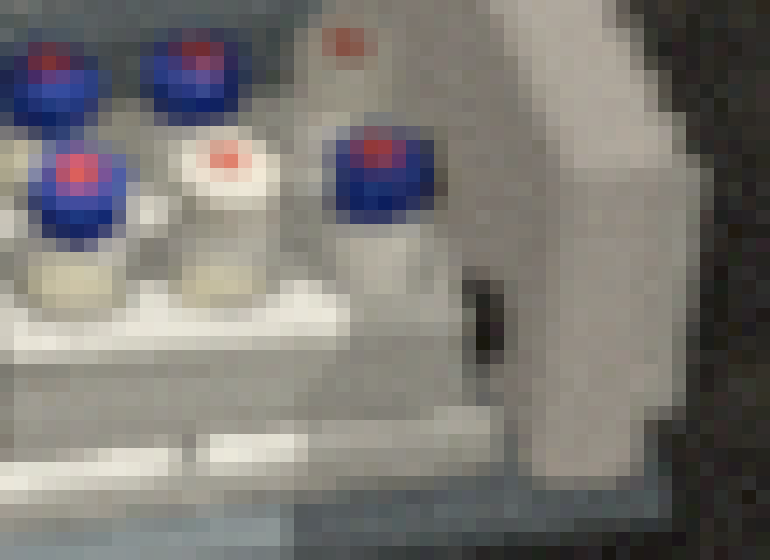

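View pics/scene14.png

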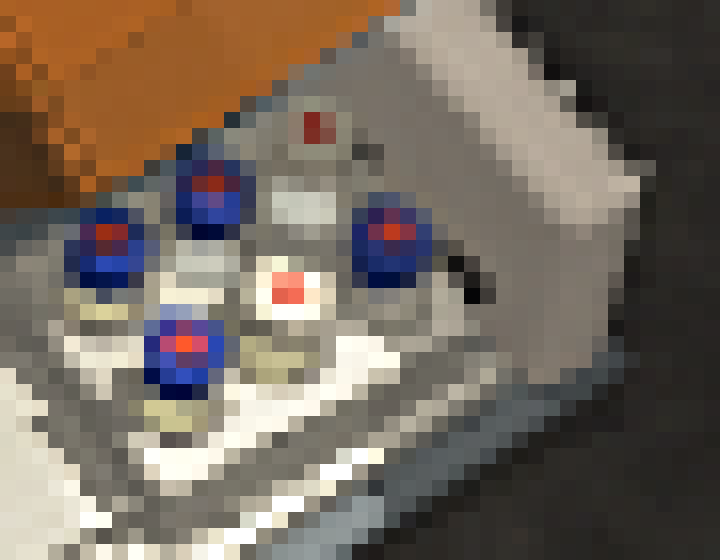

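Emit:
step_arm([
  [-0.0003,0,-0.002,0],
  [-0.0005,0,-0.004,0],
  [-0.0008,0,-0.006,0],
  [-0.001,0,-0.008,0],
  [-0.001,0,-0.008,0],
], jaw=0.065)

```text
t: 8.85
tcp_pos: [0.4852, -0.0764, 0.0181]
tool_rot: [-0.488, 0.494, 0.555, 0.458]
force: [-0.3, 4.8, 5.8]
finger_gap: 0.766
```

```bash
python3 look.py 15; python3 plan.py -50 36 0.018 1
```

```text
side 26 [[199.0, 432.0], [424.0, 403.0], [19.0, 408.0]]
side 30 [[216.0, 429.0], [442.0, 401.0], [37.0, 406.0]]
side 34 [[234.0, 427.0], [459.0, 398.0], [55.0, 404.0]]
scene 26 [[343.0, 371.0], [472.0, 286.0], [233.0, 415.0]]
scene 30 [[353.0, 365.0], [482.0, 280.0], [244.0, 408.0]]
scene 34 [[363.0, 358.0], [492.0, 273.0], [254.0, 401.0]]
t 8.95 tcp cooler mm [-76.6  37.6  18.1] shift [-0.0027 -0.0264 -0.0016] turn 0.0005 deg 0.0 F [-0.3  5.   5.3] gap 0.763 q [-0.38  0.75  1.83 -0.02  0.67 -2.02]
tool axes cols
 [[-0.104 -0.991 -0.089]
 [ 0.025 -0.092  0.995]
 [-0.994  0.101  0.035]]
```

View pics/side15.png

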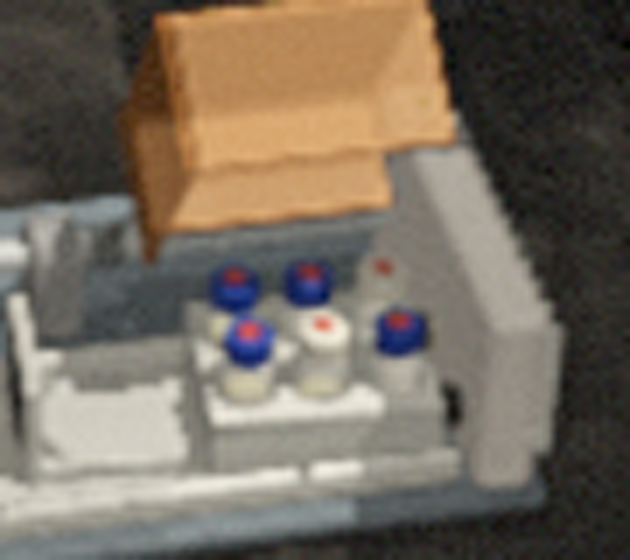

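Emit:
step_arm([
  [-0.0003,-0.006,-0.001,0],
  [-0.0008,-0.012,-0.001,0],
  [-0.0012,-0.018,-0.002,0],
  [-0.0016,-0.024,-0.002,0],
  [-0.002,-0.03,-0.003,0],
  [-0.0022,-0.034,-0.003,0],
  [-0.0023,-0.036,-0.003,0],
  [-0.0023,-0.036,-0.003,0],
])

```text
t: 9.62
tcp_pos: [0.5126, -0.0748, 0.0166]
tool_rot: [-0.482, 0.497, 0.561, 0.454]
force: [-14.2, -3.6, 12.3]
finger_gap: 0.763
```

```bash
python3 look.py 16; python3 plan.py -46 36 0.018 1
```

```text
side 26 [[199.0, 432.0], [424.0, 403.0], [19.0, 408.0]]
side 30 [[216.0, 429.0], [442.0, 401.0], [37.0, 406.0]]
side 34 [[234.0, 427.0], [459.0, 398.0], [55.0, 404.0]]
scene 26 [[343.0, 371.0], [472.0, 286.0], [233.0, 415.0]]
scene 30 [[353.0, 365.0], [482.0, 280.0], [244.0, 408.0]]
scene 34 [[363.0, 358.0], [492.0, 273.0], [254.0, 401.0]]
t 9.72 tcp cooler mm [-49.1  36.6  16.6] shift [-0.0018 -0.0029 -0.0006] turn 0.002 deg 0.1 F [-13.   -3.7  11. ] gap 0.764 q [-0.35  0.77  1.75 -0.02  0.75 -2.  ]
tool axes cols
 [[-0.123 -0.988 -0.089]
 [ 0.029 -0.093  0.995]
 [-0.992  0.119  0.04 ]]
```

View pics/side16.png

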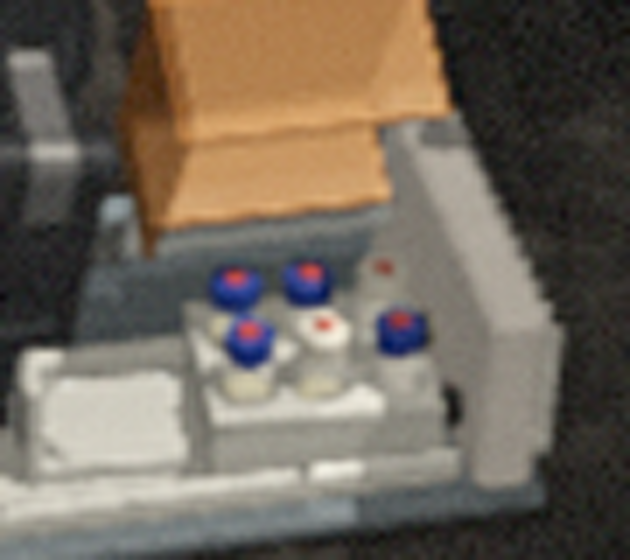

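View pics/scene16.png

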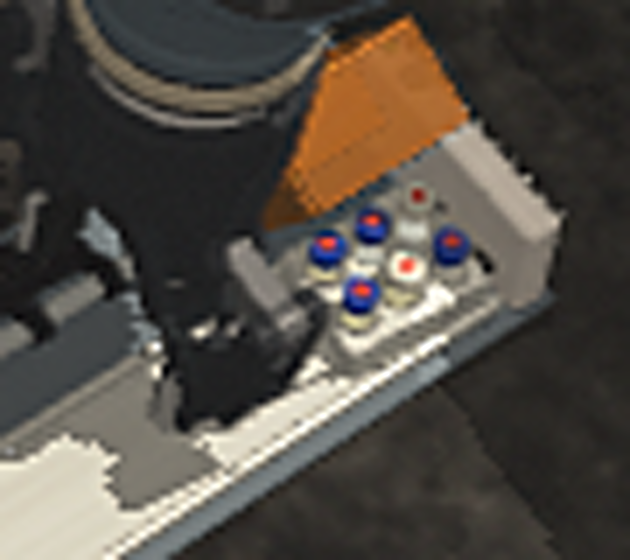

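Emit:
step_arm([
  [0.0003,0.003,0,0],
  [0.0008,0.008,0,0],
  [0.0015,0.014,0,0],
  [0.002,0.02,0,0],
  [0.003,0.028,0,0],
  [0.004,0.036,0,0],
  [0.004,0.036,0,0],
])

```text
t: 10.3
tcp_pos: [0.4783, -0.0788, 0.0178]
tool_rot: [-0.484, 0.497, 0.558, 0.456]
force: [2.9, 1.3, 7.5]
finger_gap: 0.76
```

Emit:
step_arm([
  [-0.003,0.0,0,0],
  [-0.006,0.0,0,0],
  [-0.01,0.001,0,0],
  [-0.014,0.001,0,0],
  [-0.018,0.002,0,0],
  [-0.022,0.002,0,0],
  [-0.026,0.003,0,0],
  [-0.03,0.003,0,0],
])

```text
t: 10.97
tcp_pos: [0.4787, -0.08, 0.0482]
tool_rot: [-0.483, 0.497, 0.558, 0.456]
force: [-0.0, 0.1, -0.1]
finger_gap: 0.761
```

```bash
python3 look.py 17; python3 plan.py -90 36 0.1 1
```

```text
side 26 [[199.0, 432.0], [424.0, 403.0], [19.0, 408.0]]
side 30 [[216.0, 429.0], [442.0, 401.0], [37.0, 406.0]]
side 34 [[234.0, 427.0], [459.0, 398.0], [55.0, 404.0]]
scene 26 [[343.0, 371.0], [472.0, 286.0], [233.0, 415.0]]
scene 30 [[353.0, 365.0], [482.0, 280.0], [244.0, 408.0]]
scene 34 [[363.0, 358.0], [492.0, 273.0], [254.0, 401.0]]
t 11.07 tcp cooler mm [-82.9  34.6  48.4] shift [-0.0504  0.0129  0.0033] turn -0.0002 deg -0.0 F [ 0.1 -0.6  0.7] gap 0.761 q [-0.38  0.69  1.83 -0.03  0.74 -2.02]
tool axes cols
 [[-0.117 -0.989 -0.087]
 [ 0.028 -0.091  0.995]
 [-0.993  0.114  0.038]]
```

View pics/side17.png

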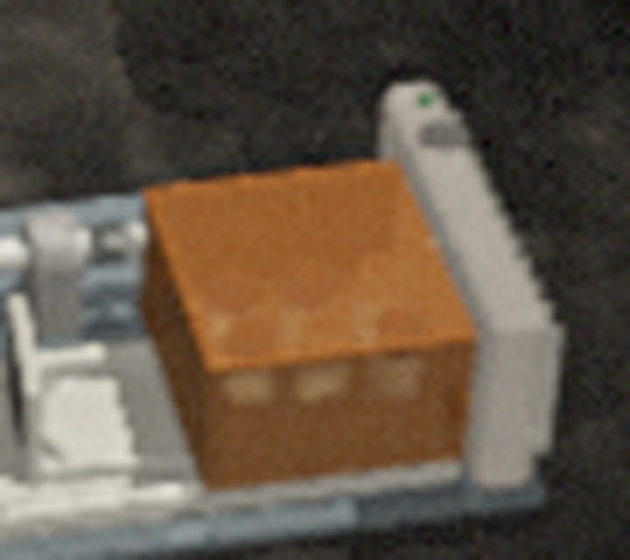

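Emit:
step_arm([
  [-0.03,0,0,0],
  [-0.06,0,0,0],
  [-0.09,0.0,0,0],
  [-0.12,0.0,0,0],
  [-0.12,0.03,0.05,0],
  [-0.12,0.03,0.09,0],
  [-0.12,0.03,0.12,0],
  [-0.12,0.03,0.12,0],
])

```text
t: 11.73
tcp_pos: [0.4491, 0.0393, 0.1758]
tool_rot: [-0.483, 0.496, 0.561, 0.454]
force: [-0.3, 0.0, 0.2]
finger_gap: 0.763
```

```bash
python3 - <<'E'
from h import *
import cv2
p=np.load("pose.npy")
for n in("side","scene"):
    im=np.mean([optics.snapshot(n) for _ in range(4)],0).astype(np.uint8)[:,:,::-1]
    cv2.imwrite(f"pics/{n}18f.png",im)
    o=(235,235,395,325) if n=="side" else (260,215,395,325)
    k=5
    cv2.imwrite(f"pics/{n}18.png",cv2.resize(im[o[1]:o[3],o[0]:o[2]],None,fx=k,fy=k,interpolation=cv2.INTER_CUBIC))
    for x in (30,34): print(n,x,((proj(n,cw(p,[(x-68,-17,40),(x-68,17,40),(x-68,-17,10),(x-26,-15,15)]))-o[:2])*k).round().tolist())
E
```

```text
side 30 [[395.0, 266.0], [373.0, 196.0], [394.0, 338.0], [523.0, 305.0]]
side 34 [[408.0, 264.0], [386.0, 195.0], [406.0, 336.0], [535.0, 304.0]]
scene 30 [[370.0, 319.0], [324.0, 261.0], [368.0, 348.0], [441.0, 290.0]]
scene 34 [[378.0, 314.0], [331.0, 256.0], [375.0, 343.0], [448.0, 286.0]]
```

View pics/side18.png

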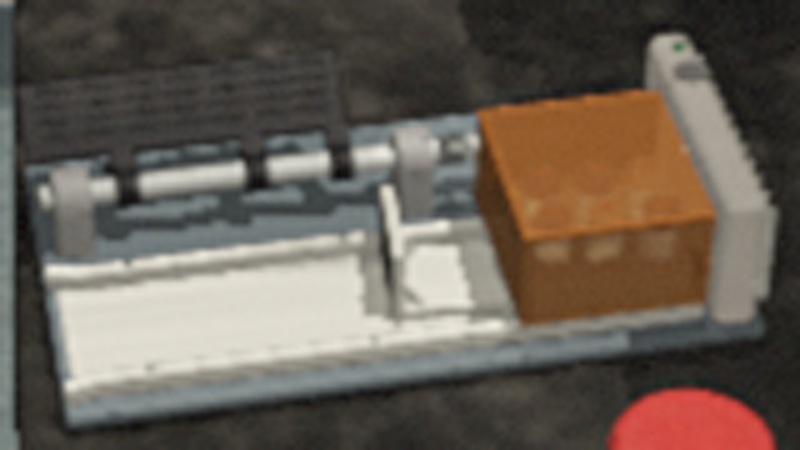

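View pics/scene18.png

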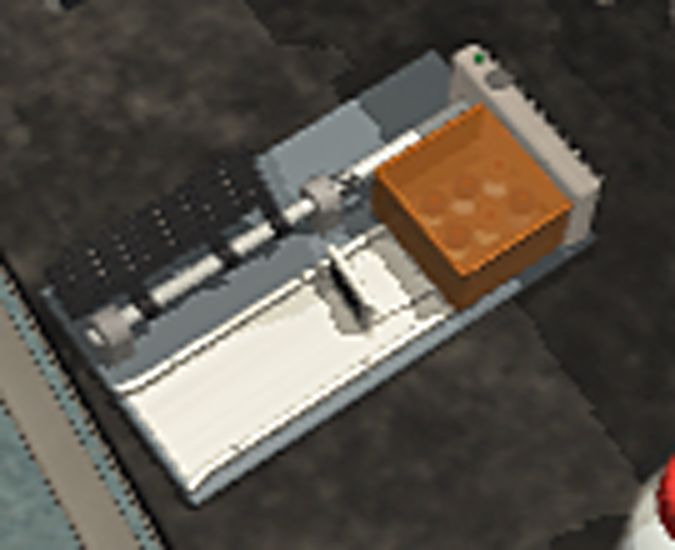

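View pics/scene18f.png

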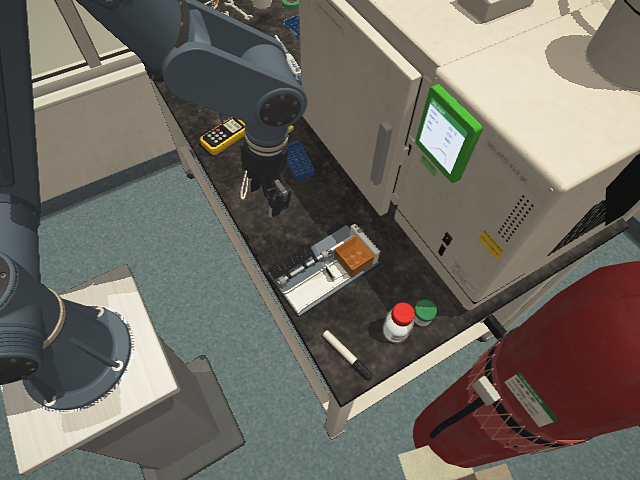

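```bash
python3 -c "
from station import manip,telemetry
s=telemetry.sense();print(s['t'],s['qd'].round(3),s['force'].round(1))
print(manip.sign_off())"
```

```text
12.1333 [ 0.002 -0.002  0.004  0.001  0.001  0.002] [ 0.7  0.  -0.8]
the job is handed in; nothing more can be done
None
```

I loaded the carrier into the cooler and handed the job in at 12.1 s. No verdict came back, so everything below is from my own checks.

- **What I did:** one fingertip pressed the thumb bar until the hood reached its stop. The other fingertip pushed the tab along the channel until it would go no farther. I held it there, backed off, pushed once more closer to the tab's centre, then lifted away and the hood sprang shut.
- **Hood and surroundings:** the last pictures show the hood shut as at the start, with the carrier under it and not visibly touching it. The side pictures showed no lifting or tipping of the carrier. The bystanders look unmoved, though I did not measure them.
- **Carrier position:** the vial caps put it at cooler x of 31.7 mm (side camera) and 33.1 mm (scene camera), or about 33.4 mm after correcting for the fit error at the hood's back edge. The fingertip position gave about 33 to 34 mm. Full home is 34 mm and the limit is 30 mm.

**Where checks disagreed or raised doubt:**
- Edges of the block and tab in the side view read lower, about 29 to 32 mm. A slight turn of the carrier in the channel, about 0.06 rad by the side view, would explain this.
- The carrier stayed put at about 33 N of forward force on the tool, part of it bar friction. I took that as contact with the stop, but never saw the contact directly. The second push was lighter, about 13 N.
- The tool leaned up to about 7° under the pushing load. The gripper came close to the raised hood, and I could not confirm that they never touched.

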